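# Clamp the sealed can in the screw-down leak tester

### The arm

A 6-joint arm with a two-finger parallel gripper is mounted at the origin on a cart in front of the work surface, level with it; the furniture and walls round the work are solid. World frame = base frame: x ahead of the robot, y to its left, z up, the work surface at z = 0. Lengths are in m, angles in rad, forces in N, time in s.
With the tool pointing down it reaches from about 0.25 to 0.775 m from the base axis. Payload 4 kg.
Tool frame: the origin (TCP) lies midway between the tips of the shut fingers; the grasp point (between the pads) lies 19 mm behind it; x points along the fingers, y is the direction in which the jaws open and shut, and the axes are right-handed (so a half turn about x gives the same grasp; the last joint's range is limited). The gripper opens to 94 mm and grips with 3 to 60 N. Pads are 16 mm wide; open, the fingers measure 119 mm over their backs; the gripper's body (75 mm by 177 mm) begins 78 mm behind the grasp point.
Start: joints at [1.205, 0.087, 1.371, -0, 1.684, -0.103], TCP at [0.143, 0.531, 0.176] pointing down, gripper open.
Joint ranges: [-3.1, 3.1], [-0.76, 2.03], [0.27, 2.55], [-1.08, 4.22], [0.17, 2.65], [-2.57, 2.57]. Speed limits (rad/s): [2.79, 2.79, 3.14, 3.14, 3.14, 3.14].

### API

Orientations are given as a 3x3 rotation matrix whose columns are the frame's x, y, z axes.
In Python, from plant import manip gives the robot as it stands. The module is installed in compiled form; this text tells all that it offers. Calls block until the motion is done:
- manip.move_to(position, orientation): joint-space move of the TCP to a pose.
- manip.move_linear(position, rate=0.15, ori=None, guard=None): straight line of the TCP; ori=None keeps the orientation; rate is the mean speed in m/s. With guard (N) it stops when the force on the tool has changed by that much, and returns True; else False.
- manip.move_j(angles): joint-space move.
- manip.set_gripper(opening, grip_force=None): finger opening in m; grip_force is the grip in N (None keeps the last); returns when the fingers have stopped.
- manip.hold(seconds).
- manip.ik(position, orientation): joint angles nearest the present ones, or None.
- manip.get_obs(): the state.
- manip.camera(name): name is "side" or "top"; returns a dict with "color" (420x560x3 uint8, blue, green, red), "intrinsics" (3x3 intrinsics, pixels), "world_from_camera" (4x4, takes a point from camera to world coordinates). Camera axes: x right, y down, z forward; pixel columns grow to the right and rows downward; lengths in m; the calibration is good to about 2 mm. A picture is of the moment at which its call begins. There is no depth.
A pose or a line that the arm cannot do raises manip.Unreachable and nothing moves.
- manip.hand_in(): hands the job in, once; it reports no verdict.
Trained networks look in the newest picture that a camera, given by its name, has taken for a name from the list of things; names that differ only in an ending like _2 or _b are one class to them, and where a whole thing is asked for, a point or a joint stands for the part that bears it (a point fixed in the world has none). Each returns a list of dicts, best first, with "p" (0 to 1); they miss things now and then, are a little off and sometimes report something else, mostly with a low value. They report only what shows in the picture. A call takes as long as a camera call. They do not tell look-alikes from the thing itself.
- manip.boxes_of(target, camera): "extent" ([centre column, centre row, width, height] in pixels, round what is visible of it).
The state is a dict: "time_s": time; "joint_pos": joint angles; "qd": joint speeds; "tau": joint torques, N m; "position": TCP position; "tool_rot": TCP orientation; "contact_force": force on the tool from outside, world axes, zero at the start; "ft_torque": the same for the moment, N m; "gripper_width": finger opening in m.
Only numpy, scipy, OpenCV 4.12 (cv2) and the standard library are available. Lean on these libraries where they do the work, as an engineer would, in place of code of your own. Each camera call takes 0.05 s, during which the arm holds its last target. There are 200 camera calls.

### The job

The sealed can stands on the seat of the small leak tester. Swing the tester's blue clamp arm round until it is fully home against its stop, with the pressure foot over the can, then turn the black knob clockwise so that the screw carries the foot down and holds the can with about 45 newtons: more than 25, and never more than 75, which would dent the can. Let go of the knob with the can still upright on its seat, and leave the things round the tester where they are.

Things in the scene. Friction and masses are not known exactly. Their poses are not given: they have to be found in the camera images.
- tester: fixed leak tester, grey base plate 225 x 140 mm, 18 mm thick, on the table. Origin on the table under the centre of the can seat; z up; x points from the seat to the upright post, whose axis is 110 mm from the seat centre. The blue clamp arm turns about this post: its bar is 24 mm wide, 165 to 187 mm above the table (hub top 195 mm), and holds the screw at its free end, 110 mm from the post.
- swing (a joint): turn of the blue clamp arm about the post, rad. 0: home against its stop, arm pointing to -x of the tester, foot over the can seat. Negative: swung away, anticlockwise from above (towards -y of the tester); starts between -1.35 and -0.85. Friction of 0.15 N m holds it where it is left: a push of 2 to 3 N on the side of the knob moves it. Turning the knob clockwise also presses it to its stop.
- knob_center (a point): black round knob, 44 mm in diameter, 40 mm tall, upright axis. This point is on its axis, half-way up; at the start it is 235 mm above the table and the knob's underside is 28 mm above the arm's top. The knob moves with the swing arm and, turned clockwise seen from above, sinks with its screw by 3.82 mm per rad (24 mm a turn), so a grasp must follow it down. It stays where it is left.
- knob (a joint): turn of the knob, rad; 0 at the start, grows clockwise seen from above (screwing down), to 6.5. Turning free takes 0.30 N m of friction; the load on the foot adds 0.0038 N m per newton (0.17 N m at 45 N), less 0.0038 per newton with which the hand pushes the knob down. With the hand stopped the friction may show with either sign: judge the load by the change from earlier free turning.
- spindle: the steel screw that carries knob and pressure foot; same point as knob_center. The foot is a black pad 42 mm wide at the lower end, on a hard spring of 18 N/mm: after touching, each rad of turning adds about 69 N. How far the foot is set below the screw differs each time and is not reported: at the start it is 5 to 13 mm above the can, which is 1.3 to 3.4 rad of turning.
- can: the sealed can to be held, plain cream tinplate, 71 mm in diameter, 107 mm tall, 0.4 kg. Origin at the centre of its underside, which stands 18 mm above the table on the seat, loose between four low locating blocks (2 to 3 mm play).
- sealed_can_2: bystander: a sealed can like the other, standing on the table beside the tester; origin at the centre of its underside; leave alone
- tape_roll: bystander: white and orange tape roll, 68 mm in diameter, 24 mm tall, lying beside the tester; origin at the centre of its underside; leave alone
- weight: bystander: grey check weight, 38 mm in diameter, 61 mm tall, standing beside the tester; origin at the centre of its underside; leave alone
- lid_stack: bystander: stack of can lids, 73 mm in diameter, 86 mm tall, standing beside the tester; origin at the centre of its underside; leave alone
Not all that is in view belongs to the job. Leave any yellow look-alike of the can alone.

How it is judged:
By the outcome, as a careful person would: the job done as asked, in the order asked, and still so for the second after the job is handed in, with the robot touching nothing.
It also fails if it takes over 67 s, if anything falls off the work surface, if the arm or the gripper's body presses on something with over 40 N, if the wrist force passes 120 N, or if a joint passes its speed limit or range.

## Working session

There is one attempt and no reset: what is moved stays moved. The work goes in short steps, each a Python script; the robot and the scene stay as the last script left them, time stands still between calls to the robot, and variables do not carry over. Pictures are saved under pics/ and viewed, about 8 in all and at most 12, crops included, and the job is handed in when it is done.

```bash
mkdir -p pics; python3 - <<'E'
from plant import manip
import cv2,numpy as np
for n in("side","top"):
    c=manip.camera(n); cv2.imwrite(f"pics/{n}0.png",c["color"])
    print(n,c["intrinsics"].tolist(),np.round(c["world_from_camera"],4).tolist())
    for t in("knob_center","can","tester","swing"):
        print(t,[(round(d["p"],2),np.round(d["extent"],1).tolist()) for d in manip.boxes_of(t,n)][:4])
o=manip.get_obs();print(o["time_s"],o["position"],o["tool_rot"],o["contact_force"],o["ft_torque"])
E
```

```text
side [[460.0407966083617, 0.0, 286.2611864434597], [0.0, 460.0407966083617, 210.41198174637253], [0.0, 0.0, 1.0]] [[0.985, -0.077, 0.1542, 0.3807], [-0.1723, -0.4553, 0.8735, -0.9713], [0.0029, -0.887, -0.4617, 0.6972], [0.0, 0.0, 0.0, 1.0]]
knob_center [(0.82, [276.6, 197.5, 21.4, 53.6])]
can [(0.88, [263.6, 226.6, 27.1, 43.0]), (0.71, [331.4, 270.4, 29.9, 55.9]), (0.57, [199.3, 238.8, 31.8, 36.1])]
tester [(0.84, [276.5, 215.9, 77.3, 83.0]), (0.19, [289.1, 199.2, 45.6, 50.6])]
swing [(0.94, [289.6, 196.9, 41.1, 52.8]), (0.37, [278.1, 216.3, 81.3, 88.0])]
top [[535.7724870935476, 0.0, 270.74477212192267], [0.0, 535.7724870935476, 208.38054293303486], [0.0, 0.0, 1.0]] [[0.0159, -0.9822, 0.1873, 0.3218], [-0.9998, -0.0131, 0.0165, 0.043], [-0.0138, -0.1875, -0.9822, 1.226], [0.0, 0.0, 0.0, 1.0]]
knob_center [(0.65, [273.5, 198.1, 21.7, 35.3])]
can [(0.79, [257.2, 306.6, 33.6, 33.5]), (0.75, [363.1, 211.8, 34.1, 30.5]), (0.57, [334.9, 167.9, 30.4, 42.7])]
tester [(0.75, [245.3, 205.2, 79.3, 111.5])]
swing [(0.97, [254.8, 184.4, 60.8, 62.9]), (0.31, [197.2, 293.4, 42.5, 37.5])]
0.5 [0.14288541 0.53109368 0.17617669] [[ 4.65924854e-05  2.59762536e-01  9.65672524e-01]
 [-2.41034508e-05  9.65672525e-01 -2.59762535e-01]
 [-9.99999999e-01 -1.11730581e-05  5.12542565e-05]] [-0.72218497  0.96328763 -0.32262418] [0.04300193 0.04698428 0.02772556]
```

```bash
python3 - <<'E'
import cv2
a=cv2.imread("pics/side0.png")[130:330,150:400];b=cv2.imread("pics/top0.png")[110:350,130:410]
cv2.imwrite("pics/s1.png",cv2.resize(a,None,fx=3,fy=3,interpolation=2));cv2.imwrite("pics/t1.png",cv2.resize(b,None,fx=2.5,fy=2.5,interpolation=2))
E
```

```text
(no output)
```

View pics/s1.png

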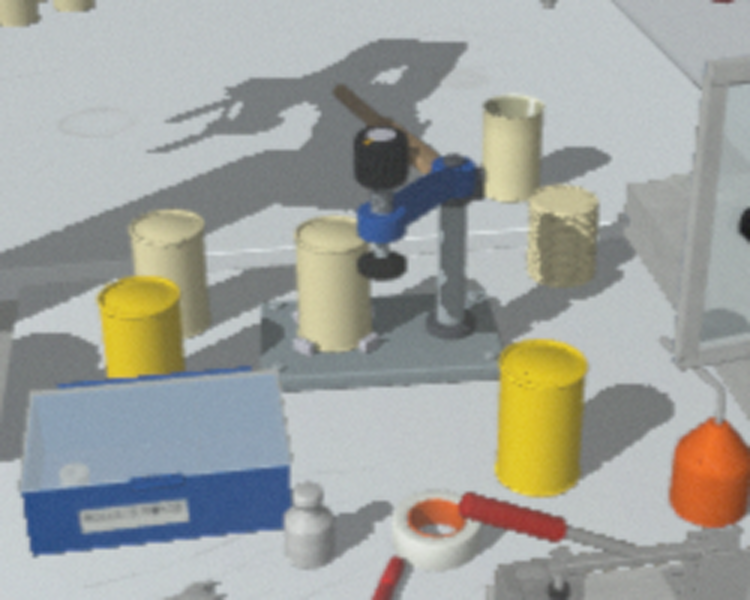

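View pics/t1.png

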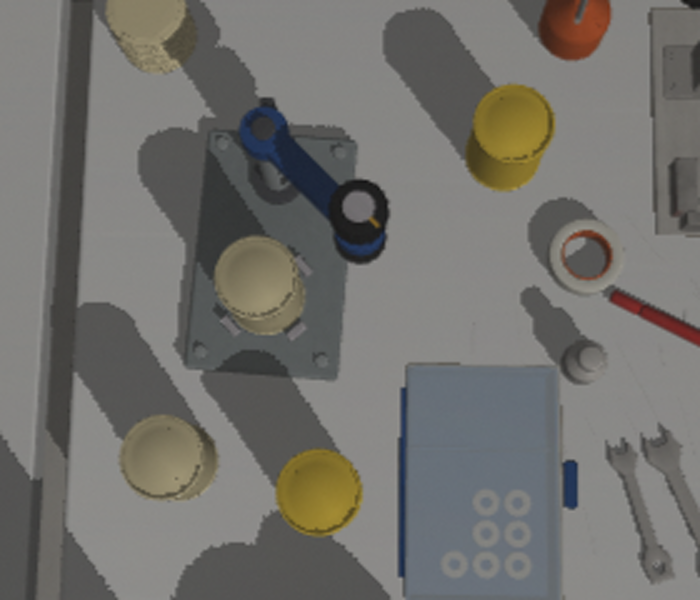

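The can stands on the seat. The arm is swung towards image right in the top view: knob top about crop (358,208), hub (264,127), can top (257,277). Yellow look-alikes and bystanders are clear of the swing path, and everything near it is low.

```bash
cat > h.py <<'E'
from plant import manip
import numpy as np
def ray(c,uv,z):
    T=c["world_from_camera"];d=T[:3,:3]@np.linalg.solve(c["intrinsics"],[uv[0],uv[1],1]);p=T[:3,3]
    return (p+d*(z-p[2])/d[2])[:2]
def R(yaw): # tool down, jaw axis y at yaw
    x=np.array([0,0,-1.]);y=np.array([np.cos(yaw),np.sin(yaw),0]);return np.c_[x,y,np.cross(x,y)]
E
python3 - <<'E'
from h import *
c=manip.camera("top")
f=lambda u,v:(130+u/2.5,110+v/2.5)
k=ray(c,f(358,208),.255);h=ray(c,f(264,127),.195);s=ray(c,f(257,277),.125)
print(k,h,s)
print("d",np.linalg.norm(k-h),np.linalg.norm(s-h))
ax=h-s;yaw=np.arctan2(ax[1],ax[0]);a=np.arctan2(*(k-h)[::-1]);print("yaw",yaw,"arm",a,"swing",(a-(yaw+np.pi)+np.pi)%(2*np.pi)-np.pi)
np.savez("geo.npz",k=k,h=h,s=s)
c=manip.camera("side")
g=lambda u,v:(150+u/3,130+v/3)
print("side knob",ray(c,g(383,136),.255),"can",ray(c,g(334,234),.125),"hub",ray(c,g(453,165),.195))
for y in np.arange(-np.pi,np.pi,.4):
    q=manip.ik([*s,.24],R(y)); print(round(y,2),None if q is None else np.round(q,2))
E
```

```text
[0.5357697  0.05520812] [0.61417638 0.13196905] [0.50441895 0.14019452]
d 0.10972624789531618 0.11006521485488377
yaw -0.07480241440835717 arm -2.366800382611902 swing 0.8495946853862479
side knob [0.53961907 0.05137344] can [0.5073473  0.13661213] hub [0.61193133 0.11579497]
-3.14 None
-2.74 None
-2.34 [ 0.16  0.02  1.31 -0.    1.81  2.5 ]
-1.94 [ 0.16  0.02  1.31 -0.    1.81  2.1 ]
-1.54 [ 0.16  0.02  1.31 -0.    1.81  1.7 ]
-1.14 [ 0.16  0.02  1.31 -0.    1.81  1.3 ]
-0.74 [ 0.16  0.02  1.31 -0.    1.81  0.9 ]
-0.34 [ 0.16  0.02  1.31 -0.    1.81  0.5 ]
0.06 [ 0.16  0.02  1.31 -0.    1.81  0.1 ]
0.46 [ 0.16  0.02  1.31  0.    1.81 -0.3 ]
0.86 [ 0.16  0.02  1.31 -0.    1.81 -0.7 ]
1.26 [ 0.16  0.02  1.31 -0.    1.81 -1.1 ]
1.66 [ 0.16  0.02  1.31 -0.    1.81 -1.5 ]
2.06 [ 0.16  0.02  1.31 -0.    1.81 -1.9 ]
2.46 [ 0.16  0.02  1.31 -0.    1.81 -2.3 ]
2.86 None
```

```bash
python3 - <<'E'
from h import *
import cv2
g=np.load("geo.npz");k,h=g["k"],g["h"]
a=np.arctan2(*(k-h)[::-1])
p=manip.get_obs()["position"]
manip.move_linear([p[0],p[1],.32],rate=.3)
manip.move_to([*k,.32],R(a+np.pi/2+np.pi))
manip.set_gripper(.07)
print("hit",manip.move_linear([*k,.218],rate=.12,guard=6))
manip.set_gripper(.056,3)
o=manip.get_obs();print(o["time_s"],o["position"],o["contact_force"],o["gripper_width"])
c=manip.camera("top");cv2.imwrite("pics/t2.png",cv2.resize(c["color"][110:310,180:380],None,fx=3,fy=3))
E
```

```text
hit False
5.4667 [0.53583406 0.05520385 0.2181571 ] [-0.62760224  0.31980994 -0.5360551 ] 0.05609755999903226
```

View pics/t2.png

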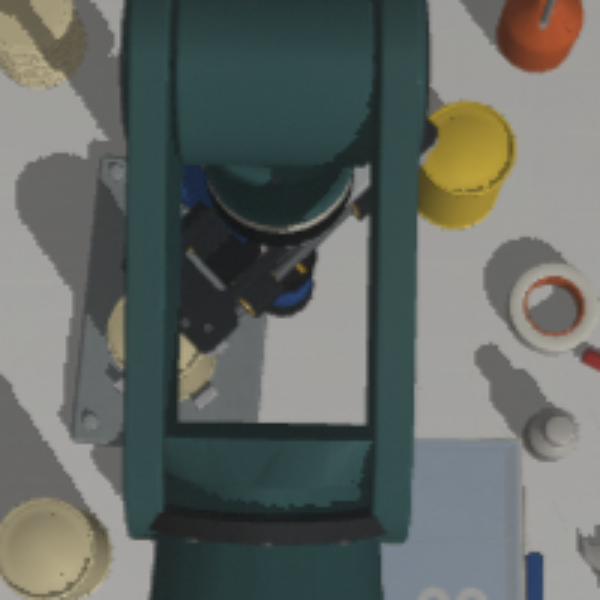

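The gripper hides the knob at about (275,275), but it went down round it without contact. Now I swing the arm home.

```bash
python3 - <<'E'
from h import *
g=np.load("geo.npz");k,h=g["k"],g["h"]
a0=np.arctan2(*(k-h)[::-1])
z=.218
hit=False;a=a0
f0=manip.get_obs()["contact_force"]
home=-np.pi-.085  # clockwise => decreasing angle
P=lambda a:[*(h+.11*np.array([np.cos(a),np.sin(a)])),z]
for i in range(14):
    a-=.08
    # guard only matters near the end
    hit=manip.move_linear(P(a),rate=.05,ori=R(a+1.5*np.pi),guard=7)
    o=manip.get_obs();t=np.array([np.sin(a),-np.cos(a)])
    f=(o["contact_force"]-f0)[:2]
    print(i,round(a-home,3),np.round(o["position"],4),"tan",round(f@t,2),"rad",round(f@np.array([np.cos(a),np.sin(a)]),2),hit,round(o["time_s"],1))
    if hit or f@t<-8: break
E
```

```text
0 0.78 [0.5297 0.0616 0.2181] tan -1.92 rad 0.7 False 5.8
1 0.7 [0.5244 0.0685 0.218 ] tan -0.52 rad -0.28 False 6.2
2 0.62 [0.5196 0.0758 0.218 ] tan -0.72 rad 0.01 False 6.5
3 0.54 [0.5155 0.0835 0.218 ] tan -1.69 rad -0.73 False 6.8
4 0.46 [0.5119 0.0916 0.218 ] tan -0.29 rad -0.46 False 7.1
5 0.38 [0.509  0.0999 0.218 ] tan -1.02 rad -0.09 False 7.5
6 0.3 [0.5068 0.1084 0.218 ] tan -0.86 rad -0.24 False 7.8
7 0.22 [0.5053 0.1171 0.218 ] tan -1.49 rad -0.16 False 8.1
8 0.14 [0.5044 0.1258 0.218 ] tan -0.68 rad 0.57 False 8.4
9 0.06 [0.5043 0.1346 0.218 ] tan -1.52 rad -0.72 False 8.8
10 -0.02 [0.5048 0.1434 0.218 ] tan -0.35 rad -0.97 False 9.1
11 -0.1 [0.5063 0.1496 0.218 ] tan -7.09 rad -1.78 False 9.4
12 -0.18 [0.5089 0.1579 0.2181] tan -6.88 rad -3.51 False 9.7
13 -0.26 [0.5114 0.1662 0.2182] tan -6.94 rad -4.26 False 10.1
```

The tangential force stays at 7 N while the hand keeps moving. With a 3 N grip the finger may be giving way, so I'll check.

```bash
python3 - <<'E'
from h import *
import cv2
g=np.load("geo.npz");h=g["h"]
o=manip.get_obs();print(o["gripper_width"],o["position"],np.round(o["contact_force"],1),np.round(o["ft_torque"],2))
a=-np.pi-.085
manip.move_linear([*(h+.11*np.array([np.cos(a),np.sin(a)])),.218],rate=.05,ori=R(a+1.5*np.pi))
manip.set_gripper(.07,20)
o=manip.get_obs();print(o["gripper_width"],o["position"],np.round(o["contact_force"],1),np.round(o["ft_torque"],2),o["time_s"])
A=manip.camera("top")["color"][110:310,180:380];B=manip.camera("side")["color"][140:280,210:350]
cv2.imwrite("pics/c3.png",np.hstack([cv2.resize(A,(400,400)),cv2.resize(B,(400,400))]))
E
```

```text
0.09244780074171025 [0.51141311 0.16618424 0.2181695 ] [ 1.2 -7.3  0.9] [-1.37 -0.25  0.15]
0.06975888324060174 [0.50456564 0.14142967 0.21795604] [-0.2  0.6 -0.5] [0.06 0.01 0.  ] 11.2417
```

View pics/c3.png

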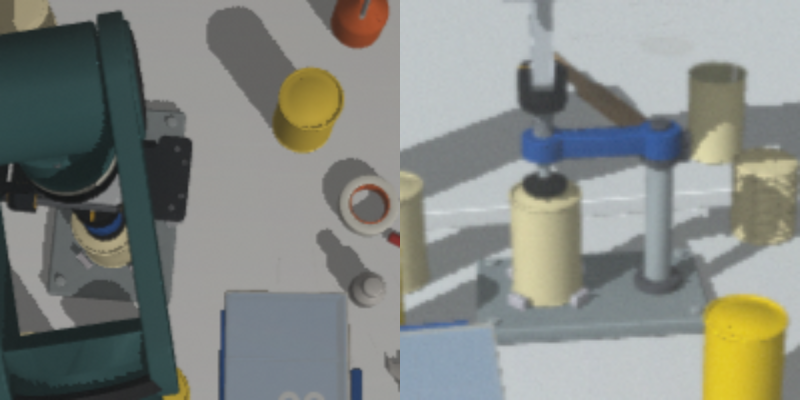

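The finger gave way (it opened to 92 mm) while the arm resisted a steady 7 N, so the arm is at its stop. In the side crop the foot (545,185) is over the can top with a small gap. I'll grip the knob near the wrist's end of range and turn the first, free stretch.

```bash
cat >> h.py <<'E'
C=np.array([.504,.1432]);Y0=2.5;Z0=.218
def turn(th,d,dt=.25,zoff=0):
    """advance to hand turn th (clockwise) from the last one, d = step"""
    manip.move_linear([*C,Z0+zoff-.00382*th],rate=max(.00382*abs(d)/dt,1e-4),ori=R(Y0-th))
    o=manip.get_obs()
    y=o["tool_rot"][:,1];yaw=np.arctan2(y[1],y[0])
    ach=(Y0-yaw+1)%(2*np.pi)-1
    print("%.2f ach %.3f  Mz %.3f tau6 %.3f F %s z %.4f t %.1f w %.4f"%(th,ach,o["ft_torque"][2],o["tau"][5],np.round(o["contact_force"],1),o["position"][2],o["time_s"],o["gripper_width"]))
    return o
E
python3 - <<'E'
from h import *
manip.set_gripper(.08)
manip.move_to([*C,Z0],R(Y0))
o=manip.get_obs();print(o["position"],o["ft_torque"],o["tau"][5],o["time_s"])
manip.set_gripper(.03,45)
o=manip.get_obs();print(o["gripper_width"],o["contact_force"],o["ft_torque"])
for th in np.arange(.1,1.01,.1): turn(th,.1)
E
```

```text
[0.50398416 0.14320183 0.21800267] [0.03402554 0.02645381 0.02438033] -0.00952860078541562 12.6917
0.04251956177946483 [ 3.86363721 -3.50601498 -1.86942935] [-0.44425169 -0.73572106 -0.00442876]
0.10 ach 0.102  Mz -0.195 tau6 -0.125 F [ 5.  -2.9 -0.3] z 0.2177 t 13.7 w 0.0426
0.20 ach 0.202  Mz -0.122 tau6 -0.132 F [ 4.9 -3.  -0.8] z 0.2173 t 13.9 w 0.0425
0.30 ach 0.302  Mz -0.171 tau6 -0.132 F [ 4.  -3.5 -0.2] z 0.2169 t 14.2 w 0.0425
0.40 ach 0.402  Mz -0.116 tau6 -0.132 F [ 4.5 -2.3 -1.3] z 0.2165 t 14.5 w 0.0427
0.50 ach 0.502  Mz -0.095 tau6 -0.133 F [ 4.3 -3.  -1.2] z 0.2161 t 14.8 w 0.0429
0.60 ach 0.602  Mz -0.132 tau6 -0.132 F [ 4.7 -2.9 -1.3] z 0.2157 t 15.0 w 0.0424
0.70 ach 0.702  Mz -0.160 tau6 -0.132 F [ 4.1 -2.2 -0.2] z 0.2154 t 15.3 w 0.0424
0.80 ach 0.801  Mz -0.135 tau6 -0.132 F [ 4.1 -2.  -1.8] z 0.2150 t 15.6 w 0.0426
0.90 ach 0.902  Mz -0.166 tau6 -0.132 F [ 4.6 -2.4 -0.9] z 0.2146 t 15.8 w 0.0428
1.00 ach 1.001  Mz -0.176 tau6 -0.132 F [ 4.6 -3.8 -1.7] z 0.2142 t 16.1 w 0.0426
```

Joint-6 torque is very clean (−0.132 free). I'll keep turning and stop once it has risen clearly.

```bash
python3 - <<'E'
from h import *
for th in np.arange(1.1,3.71,.1):
    o=turn(th,.1)
    if abs(o["tau"][5]+.132)>.05: break
E
```

```text
1.10 ach 1.101  Mz -0.155 tau6 -0.131 F [ 4.3 -2.  -1.4] z 0.2138 t 16.4 w 0.0424
1.20 ach 1.202  Mz -0.213 tau6 -0.131 F [ 3.5 -1.5 -1.6] z 0.2135 t 16.7 w 0.0427
1.30 ach 1.302  Mz -0.142 tau6 -0.131 F [ 5.  -3.3 -1.6] z 0.2131 t 16.9 w 0.0424
1.40 ach 1.401  Mz -0.133 tau6 -0.113 F [ 5.1 -2.5 -0.5] z 0.2127 t 17.2 w 0.0427
1.50 ach 1.501  Mz -0.134 tau6 -0.090 F [ 4.2 -2.7 -1.7] z 0.2124 t 17.5 w 0.0428
1.60 ach 1.601  Mz -0.117 tau6 -0.067 F [ 4.4 -2.1 -1.5] z 0.2120 t 17.8 w 0.0424
```

Contact was at about 1.32 rad, and the torque rises 0.23 N m/rad after that, which matches the spring. 45 N should come at about 2.0 rad.

```bash
python3 - <<'E'
from h import *
for th in (1.7,1.8,1.9,2.0):
    o=turn(th,.1)
    print(" load est by torque %.0f"%((o["tau"][5]+.132)/.0038))
manip.hold(.3);o=manip.get_obs();print(o["tau"][5])
E
```

```text
1.70 ach 1.701  Mz -0.053 tau6 -0.044 F [ 4.5 -1.9 -1.3] z 0.2117 t 18.1 w 0.0425
 load est by torque 23
1.80 ach 1.801  Mz -0.087 tau6 -0.020 F [ 4.5 -2.7 -1.2] z 0.2113 t 18.3 w 0.0427
 load est by torque 29
1.90 ach 1.901  Mz -0.092 tau6 0.003 F [ 4.5 -3.3 -0.6] z 0.2110 t 18.6 w 0.0432
 load est by torque 35
2.00 ach 2.001  Mz -0.018 tau6 0.026 F [ 4.8 -2.1  0.1] z 0.2107 t 18.9 w 0.0427
 load est by torque 42
-0.004144994745729491
```

Load is estimated at 42 N by torque and 47 N by angle. I'll release, rise and check.

```bash
python3 - <<'E'
from h import *
import cv2
manip.set_gripper(.08)
p=manip.get_obs()["position"]
print("hit",manip.move_linear([p[0],p[1],.33],rate=.15,guard=6))
q=manip.get_obs()["joint_pos"].copy();q=np.array(q);q[0]+=1.0;manip.move_j(q)
c=manip.camera("top");A=c["color"][110:310,150:350];B=manip.camera("side")["color"][140:280,210:350]
cv2.imwrite("pics/c4.png",np.hstack([cv2.resize(A,(400,400)),cv2.resize(B,(400,400))]))
print(manip.get_obs()["time_s"],manip.get_obs()["contact_force"])
E
```

```text
hit False
22.7917 [-1.05587196  0.59148402  0.1188376 ]
```

View pics/c4.png

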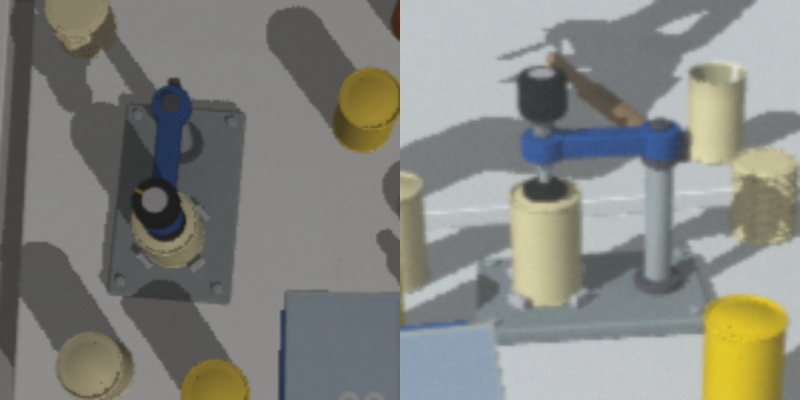

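The knob has turned by about 2.1 rad going by its orange mark (138,190 in the top crop), so it didn't slip. The arm is over the can, the foot (545,187 in the side crop) is on the can, and the can is upright. Handing in.

```bash
python3 -c "
from plant import manip
manip.hand_in()"
```

```text
the job is handed in; nothing more can be done
```

The job is done and handed in at about 23 s of the 67 s allowed. The clamp arm is home and the foot is holding the can with an estimated 42–47 N.

- **Swing:** I pushed the arm round with the jaws loosely around the knob. At the end it stood firm against a steady 7 N push, far more than the 1.4 N its friction needs, so I took it as home. The 3 N finger grip gave way at that point, and I confirmed this from the finger opening.
- **Screwing down:** I turned the knob 2.0 rad clockwise in one grip, following it down. The torque at joint 6 stayed flat until about 1.32 rad, then rose steadily as the spring should. At the end the load came out at 42 N by torque and 47 N by angle. After a short hold that torque reading fell by 0.03 N m. I put this down to relaxation and did not look into it further.
- **Last look:** The hand was clear and the can upright on its seat, with the foot on it. The things visible in the two close-ups stood where they had been. The tape roll and check weight were outside those views, and I did not measure any positions. The knob's orange mark shows about 2.2 rad of turning, give or take 0.2, so there was no sign of slip.

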